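Find and wedge the rocking corner of a clinic scale

TASK

The pan of the small-animal scale rocks because one of the four feet under it is too low. Gently press the pan's corners in turn, over the feet, to find the one that dips; then stand the levelling wedge on the scale's base and slide its blade in over that low foot, square to the pan's side, until it is snug under the pan and the pan is level; finally press that corner firmly but gently once more to check that it no longer dips, and leave everything standing. Never press or jam the pan hard (25 N is too much), do not shove it out of place, and leave the bottle, jar and bowl alone.

Things in the scene. Friction and masses are not known exactly. Their poses are not given: they have to be found in the camera images.
- base: Fixed base of a small scale: flat black slab 250 x 440 x 10 mm on the table, a console 30 mm high at its far edge (x 130 to 175, y -80 to 80 mm). Origin: centre of the slab's underside, z up, x to the console. Under the pan stand four round rubber feet, 22 mm across, at x, y = +-75 mm: three rise 16 mm above the slab, one only 11 mm. They give 1 mm per 12 N. Which is low changes each start and must be felt.
- pan: Square flat steel plate 190 x 190 x 4 mm, 0.9 kg, loose on the feet, centred on the base and parallel to it; its edges lie 20 mm outside the foot centres. Origin: centre of its underside, z up. At rest it is level, top face 30 mm above the table. Pressed by a few N over the low foot, that corner dips 5 mm (0.05 rad), and comes back when let go. Only friction keeps it in place.
- wedge: White plastic wedge, 70 g, on the table at one side. A grip block 34 (x) x 20 (y) x 50 mm high carries a blade 55 mm long, 20 mm wide, its nose at x = 72 mm. The blade's underside is 11 mm above the block's foot: it passes over the low rubber foot, butts against a tall one. Its top slopes from 13 mm (nose) to 19 mm (block). Origin: centre of the block's underside, x to the nose.
- wedge_seat (a point): Point under the wedge's blade, 64.5 mm ahead (+x) of the wedge's origin and 11 mm up. With the wedge standing on the slab and pushed in square to a side of the pan, it is over the low foot's centre when the slope meets the pan's edge (nose 27 mm inside the edge); a push of about 3 N then feels snug, and more would lift the pan.
- corner0 (a point): Point on the scale base directly over the centre of one of its four rubber feet, 26 mm above the table, in the plane of the pan's underside. It says nothing of how tall the foot below really is. In the base's frame at x = -75 mm, y = 75 mm.
- corner1 (a point): Point on the scale base directly over the centre of one of its four rubber feet, 26 mm above the table, in the plane of the pan's underside. It says nothing of how tall the foot below really is. In the base's frame at x = -75 mm, y = -75 mm.
- corner2 (a point): Point on the scale base directly over the centre of one of its four rubber feet, 26 mm above the table, in the plane of the pan's underside. It says nothing of how tall the foot below really is. In the base's frame at x = 75 mm, y = 75 mm.
- corner3 (a point): Point on the scale base directly over the centre of one of its four rubber feet, 26 mm above the table, in the plane of the pan's underside. It says nothing of how tall the foot below really is. In the base's frame at x = 75 mm, y = -75 mm.
- bottle: Bystander: closed bottle, 52 mm diameter, 130 mm high, standing on the table on the side opposite the wedge. Origin: centre of its underside.
- jar: Bystander: closed jar, 68 mm diameter, 85 mm high, at one side of the scale. Origin: centre of its underside.
- bowl: Bystander: steel bowl, 130 mm diameter, 50 mm high, at one side of the scale. Origin: centre of its underside.
Things that resemble listed ones, but are neither listed nor needed, are in the scene too. There is more than one size of the wedge; the job needs the smallest.

How it is judged (in metres and radians):
On the way, in this order (a step that is already met when the one before it is completed fails the run):
1. the low corner is found: under a press of the fingers the pan dips by more than 0.03 rad (angle between pan's own z axis and vertical above 0.03 rad and contact force between the fingers and pan above 1 N and not (horizontal distance between wedge_seat and corner0 below 0.013 m or horizontal distance between wedge_seat and corner1 below 0.013 m or horizontal distance between wedge_seat and corner2 below 0.013 m or horizontal distance between wedge_seat and corner3 below 0.013 m)), for 0.05 s.
2. the wedge stands on the base with its blade over the low foot, and the pan is level ((horizontal distance between wedge_seat and corner0 below 0.013 m or horizontal distance between wedge_seat and corner1 below 0.013 m or horizontal distance between wedge_seat and corner2 below 0.013 m or horizontal distance between wedge_seat and corner3 below 0.013 m) and angle between pan's own z axis and vertical below 0.014 rad and angle between wedge's own z axis and vertical below 0.06 rad and z of wedge in the frame of base between 0.0075 and 0.0125 m), for 0.2 s.
3. the wedged corner is pressed again with more than 3 N, with the fingers within 70 mm of the foot, the wedge carries the pan and the pan stays level (all of step 2 and contact force between wedge and pan above 0.2 N and contact force between the fingers and pan above 3 N and horizontal distance between the grasp point and wedge_seat below 0.07 m), for 0.05 s.
At the end, for the whole second after the job is handed in: The wedge stands upright on the scale's base, its blade seat point within 13 mm (horizontally) of the low foot's centre, carrying the pan with more than 0.2 N; the pan is level within 0.014 rad, within 15 mm of where it was, and both are at rest (all of step 2 and contact force between wedge and pan above 0.2 N and linear speed of each of wedge, pan below 0.01 m/s and distance of pan from where it was at the start of the episode below 0.015 m); the robot touches nothing.
It fails at once if the fingers press the pan with more than 25 N (contact force between the fingers and pan above 25 N).
It fails at once if the wedge is jammed against the pan with more than 25 N (contact force between wedge and pan above 25 N).
It fails at once if the pan is shoved more than 15 mm out of place (distance of pan from where it was at the start of the episode above 0.015 m).
It fails at once if the bottle, jar or bowl is moved more than 20 mm (distance of any of bottle, jar, bowl from where it was at the start of the episode above 0.02 m).
It also fails if it takes over 72 s, if anything falls off the work surface, if the arm or the gripper's body presses on something with over 40 N, if the wrist force passes 120 N, or if a joint passes its speed limit or range.

ROBOT

A 7-joint arm with a two-finger parallel gripper is mounted at the origin on the work surface. World frame = base frame: x ahead of the robot, y to its left, z up, the work surface at z = 0. Lengths are in mm, angles in rad, forces in N, time in s.
With the tool pointing down it reaches from about 425 to 875 mm from the base axis. Payload 9.9 kg.
Tool frame: the origin (TCP) lies on the centre line of the jaws, within the pads' length; the fingertips stand 14 mm ahead of it and the grasp point (between the pads) lies 5 mm behind it; z points along the fingers, y is the line along which they close (so a half turn about z gives the same grasp; the last joint's range is limited). The gripper opens to 85 mm and grips with 20 to 120 N. Pads are 22 mm wide; open, the fingers measure 114 mm over their backs; the gripper's body (76 mm by 85 mm) begins 54 mm behind the grasp point. The pads swing forward as they close: fully open they stand 13 mm farther back than shut.
Start: joints at [-1.245, 0.576, 0.025, 1.437, -0.015, 1.129, -0.057], TCP at [268.931, 619.117, 245.289] pointing down, gripper open.
Joint ranges: [-2.76, 2.76], [-0.34, 2.15], [-1.52, 1.57], [0.19, 2.46], [-1.09, 4.23], [0.17, 1.99], [-2.82, 2.82]. Speed limits (rad/s): [2.22, 2.22, 3.01, 3.01, 3.14, 3.14, 3.14].

INTERFACE

Orientations are given as a rotation vector (axis times angle).
In Python, from bench import get_state, optics, finish_job, models gives the robot as it stands.
- The arm moves only by the tool jog_arm, never from a script. Its argument "deltas" is a list that holds one entry, the list of rows, each a list of 6 numbers: the shift along the world's x, y, z in mm, then the turn, a rotation vector about the world's x, y, z in units of 5 degrees (1.0 is 5 degrees). A call has 1 to 12 rows; each row shifts and turns the commanded pose from where the row before left it; what a row does not reach is not made up. A row lasts 1/12 s, in which the tool goes at most 41.7 mm and 7.16 degrees, less where a joint would pass 70% of its speed; a pose out of reach is approached as far as the arm can. A call with a gripper value outside its range is refused whole. "fingers" is the finger opening in mm, from 0 to 85.4, set as the call begins (left out, the last holds). The fingers move at their own pace and stop on an object; the grip force is fixed at half the most. Time passes only in rows, so rows that do not move let the fingers close. It gives the time, the measured TCP pose, the force, the opening and the grip force at its end, in the units of the state.
- get_state(): the state, without advancing time (a new reading comes with each control period).
- optics.get_image(name): name is "scene" or "top" or "wrist"; returns (picture, depth): 400x640x3 uint8, red, green, blue; 400x640 float32, mm along the optical axis (not along the pixel's ray), 0 where there is no reading.
- optics.camera_model(name): a dict with "intrinsics" (3x3 intrinsics, pixels), "cam_to_world" (4x4, takes a point from camera to world coordinates); the wrist camera has in their place "tool_from_camera" (4x4, takes a point from camera to tool coordinates, whose origin is the TCP and whose axes are the flange's). Camera axes: x right, y up, looking along -z (the intrinsics and any distortion apply to the point x, -y, -z); pixel columns grow to the right and rows downward; lengths in mm; the calibration is good to about 2 mm. A picture is of the moment at which its call begins: read the wrist's pose just before it. camera_model takes no time and is no camera call.
- finish_job(): hands the job in; it is judged then, once.
Trained networks look in the newest picture that a camera, given by its name, has taken for a name from the list of things; names that differ only in an ending like _2 or _b are one class to them, and where a whole thing is asked for, a point or a joint stands for the part that bears it (a point fixed in the world has none). Each returns a list of dicts, best first, with "p" (0 to 1); they miss things now and then, are a little off and sometimes report something else, mostly with a low value. They report only what shows in the picture. A call takes as long as a camera call. They do not tell look-alikes from the thing itself.
- models.search_frame(camera, name): "xy" ([column, row] in pixels, amid what is visible of it).
- models.pinpoint(camera, name): "xy" ([column, row] in pixels: a listed point, or the origin of a listed thing).
The state is a dict: "clock": time; "joint_positions": joint angles; "joint_vel": joint speeds; "effort": joint torques, N m; "ee_pos": TCP position; "orientation": TCP orientation; "ft_force": force on the tool from outside, world axes, zero at the start; "moment": the same for the moment, N m; "gripper_width": opening from 0.0 (shut) to 1.0 (fully open); "grip_force": force on a finger pad.
Only numpy, scipy, OpenCV 4.12 (cv2) and the standard library are available. Lean on these libraries where they do the work, as an engineer would, in place of code of your own. Each camera call takes 0.05 s, during which the arm holds its last target. There are 200 camera calls.

## Working session

There is one attempt and no reset: what is moved stays moved. The work goes in short steps, Python scripts to look and compute and a tool call to move; the robot and the scene stay as the last step left them, time stands still between calls to the robot, and variables do not carry over. Pictures are saved under pics/ and viewed, at most 10 in all, crops included, and the job is handed in when it is done.

Besides the shell and the picture viewer there is one more tool, called after "Call:" as name([rows], argument=value, ...), one row to a line, values as JSON. jog_arm: Moves the arm, as the interface text tells. Its arguments: {"type":"object","properties":{"deltas":{"type":"array"},"fingers":{"type":"number"}},"required":["deltas"]}

```bash
mkdir -p pics
cat > h.py <<'E'
import numpy as np, cv2
from bench import get_state, optics, finish_job, models
from scipy.spatial.transform import Rotation as R
def cam(n):
    m=optics.camera_model(n); K=np.array(m["intrinsics"])
    if "cam_to_world" in m: T=np.array(m["cam_to_world"])
    else:
        s=get_state(); W=np.eye(4); W[:3,:3]=R.from_rotvec(s["orientation"]).as_matrix(); W[:3,3]=s["ee_pos"]
        T=W@np.array(m["tool_from_camera"])
    return K,T
def cloud(n,depth):
    K,T=cam(n); h,w=depth.shape; u,v=np.meshgrid(np.arange(w),np.arange(h))
    P=np.stack([(u-K[0,2])/K[0,0]*depth,-(v-K[1,2])/K[1,1]*depth,-depth],-1)
    P=P@T[:3,:3].T+T[:3,3]; P[depth==0]=np.nan; return P
def onz(n,xy,z):
    K,T=cam(n); d=T[:3,:3]@np.array([(xy[0]-K[0,2])/K[0,0],-(xy[1]-K[1,2])/K[1,1],-1])
    return T[:3,3]+d*(z-T[2,3])/d[2]
def save(img,f): cv2.imwrite("pics/"+f,cv2.cvtColor(img,cv2.COLOR_RGB2BGR))
E
python3 - <<'E'
from h import *
print(get_state())
for n in("top","scene"):
    im,d=optics.get_image(n); save(im,n+"0.png"); P=cloud(n,d); np.savez(n+"0.npz",im=im,P=P); print(n,optics.camera_model(n).keys())
    for t in("base","pan","wedge","bottle","jar","bowl"):
        for r in models.pinpoint(n,t)[:4]:
            c,w=map(int,np.round(r["xy"])); print(t,round(r["p"],2),(c,w),P[min(w,399),min(c,639)].round(0))
E
```

```text
{'clock': 0.0, 'joint_positions': array([-1.24483027,  0.57651883,  0.02483538,  1.43792748, -0.01502625,
        1.12902149, -0.05650537]), 'joint_vel': array([-0.00066073,  0.00034669, -0.00025126, -0.00109124,  0.00179204,
        0.00032492, -0.00027439]), 'effort': array([ 1.01286241e-03, -7.65772176e+01,  2.25049071e+00, -2.85975337e+01,
        1.52211555e-02,  1.28873342e-02, -4.37029357e-06]), 'ee_pos': array([268.72051484, 618.71595059, 244.44450735]), 'orientation': array([-6.39069354e-01, -3.07561313e+00,  2.61800421e-03]), 'ft_force': array([ 0.1218358 , -0.34021608, -0.32769949]), 'moment': array([ 0.0172674 ,  0.07796035, -0.03614199]), 'grip_force': 0.0, 'gripper_width': 0.9971027220249552}
top dict_keys(['intrinsics', 'cam_to_world'])
pan 0.81 (329, 177) [592.  21.  34.]
pan 0.71 (357, 201) [510. -77.  34.]
wedge 0.76 (190, 217) [443. 489.  66.]
wedge 0.71 (226, 255) [318. 363.  62.]
wedge 0.56 (225, 218) [445. 379.  22.]
bottle 0.63 (438, 225) [ 428. -343.   81.]
jar 0.93 (449, 148) [ 692. -387.   72.]
bowl 0.55 (232, 158) [660. 366.   8.]
scene dict_keys(['intrinsics', 'cam_to_world'])
pan 0.8 (301, 223) [590.  15.  28.]
wedge 0.82 (466, 216) [466. 504.   1.]
wedge 0.82 (421, 186) [312. 388.   6.]
wedge 0.55 (430, 212) [464. 396.   6.]
bottle 0.57 (196, 196) [ 463. -349.   11.]
jar 0.81 (142, 246) [ 730. -387.   26.]
bowl 0.89 (432, 262) [736. 354.  51.]
```

View pics/top0.png

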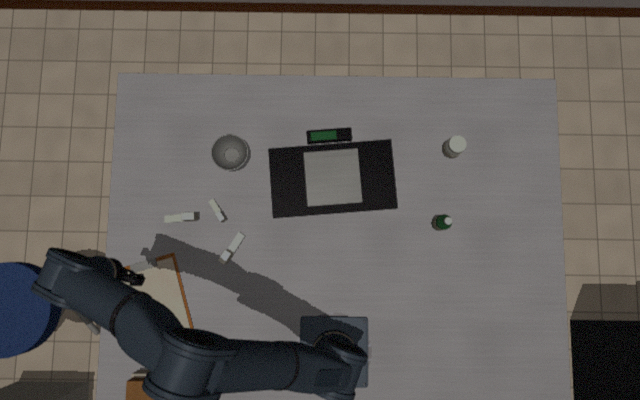

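The top view shows three wedge-like things at about (181,217), (217,210) and (233,247). The pan is at (332,177), the bowl at (231,152), the jar at (455,147) and the bottle at (442,222). Next I measure their sizes and the base.

Run:
```python
from h import *
z=np.load("top0.npz"); im,P=z["im"],z["P"]
save(cv2.resize(im[190:275,150:260],None,fx=7,fy=7,interpolation=cv2.INTER_CUBIC)[:600,:800],"crop1.png")
g=im.astype(int)
m=((g.min(2)>0)&(P[...,2]>9)&(P[...,2]<120)).astype(np.uint8)
m[:, :155]=0; m[270:]=0
n,l,s,c=cv2.connectedComponentsWithStats(m)
for i in range(1,n):
    if s[i,4]>25:
        Q=P[l==i]; r=cv2.minAreaRect(Q[:,:2].astype(np.float32)); print(s[i],c[i].round(0),"z",np.percentile(Q[:,2],[5,50,98]).round(0),"rect",np.round(r[0]),np.round(r[1]),round(r[2],1))
        if s[i,4]<400:
            t=Q[Q[:,2]>0.75*Q[:,2].max()]; print("   high part",t.mean(0).round(0),t.max(0).round()-t.min(0).round(),len(t))
print("table z",np.nanmedian(P[230:260,420:500,2]))
# pan and slab
sl=(g.max(2)<60); sl[:120]=0; sl[230:]=0; sl[:,:260]=0; sl[:,410:]=0
pn=(g.min(2)>110)&(P[...,2]>20); pn[:140]=0;pn[215:]=0;pn[:,:295]=0;pn[:,370:]=0
sl[:138]=0
for k,m in(("slab",sl),("pan",pn)):
    n,l,s,c=cv2.connectedComponentsWithStats(m.astype(np.uint8)); i=1+s[1:,4].argmax()
    Q=P[l==i]; Q=Q[~np.isnan(Q[:,0])]; r=cv2.minAreaRect(Q[:,:2].astype(np.float32)); print(k,s[i],"z",np.median(Q[:,2]),np.round(r[0],1),np.round(r[1],1),r[2],Q.mean(0))
```

```text
[ 269  128  129   91 6376] [332. 175.] z [10. 24. 36.] rect [616.  11.] [303. 439.] 5.5
[211 134  37  37 822] [228. 151.] z [10. 26. 53.] rect [672. 369.] [127. 127.] 20.6
[442 136  25  24 408] [454. 147.] z [23. 80. 90.] rect [ 700. -410.] [64. 65.] 88.9
[209 199  18  24 158] [218. 212.] z [11. 19. 53.] rect [471. 409.] [90. 21.] 35.3
   high part [449. 393.  49.] [34. 31. 13.] 59
[164 212  35  11 273] [181. 218.] z [12. 26. 69.] rect [444. 534.] [ 27. 117.] 4.1
   high part [446. 498.  63.] [28. 46. 18.] 108
[432 215  20  16 215] [440. 223.] z [ 25.  83. 109.] rect [ 437. -360.] [52. 45.] 19.3
   high part [ 436. -357.   97.] [44. 42. 29.] 75
[217 233  28  32 306] [231. 249.] z [13. 25. 70.] rect [339. 351.] [ 39. 121.] 51.6
   high part [311. 368.  64.] [46. 41. 16.] 110
table z -0.6394581834945257
slab [ 268  138  129   80 5717] z 9.236331594828016 [605.5  10.5] [271.6 439. ] 5.378347873687744 [594.36491501  10.83837457   9.66374604]
pan [ 306  170   55   35 1033] z 28.9082038626982 [557.9   7.2] [111.3 184. ] 5.582821846008301 [546.52660121  14.12800389  28.96239938]
```

View pics/crop1.png

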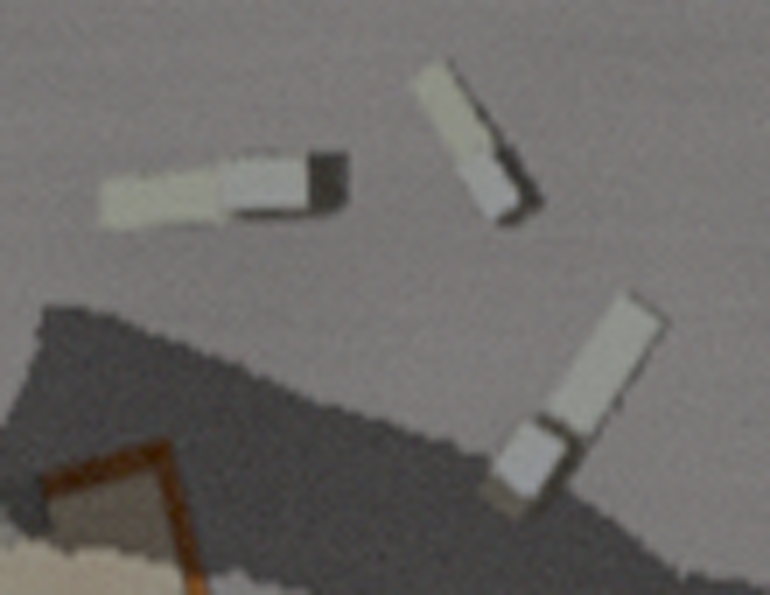

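View pics/scene0.png

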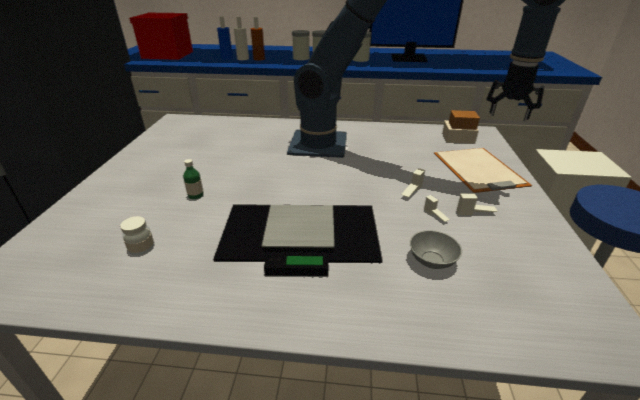

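The smallest wedge is the one at (217,210): 90 x 21 mm and about 50 mm high, as described. The ones at (181,217) and (233,247) measure 117 to 121 mm long and about 66 to 70 mm high, and the crop confirms they are larger. Its block stands at about (449,393) with its yaw near 35°, nose towards +x+y. Now to the pan.

Call:
jog_arm([
  [[16, -30, 0, 0, 0, 0], [16, -30, 0, 0, 0, 0], [16, -30, 0, 0, 0, 0], [16, -30, 0, 0, 0, 0], [16, -30, 0, 0, 0, 0], [16, -30, 0, 0, 0, 0], [16, -30, 0, 0, 0, 0], [16, -30, 0, 0, 0, 0], [16, -30, 0, 0, 0, 0], [16, -30, 0, 0, 0, 0], [16, -30, 0, 0, 0, 0], [16, -30, 0, 0, 0, 0]],
], fingers=0)

```text
clock: 1.7
ee_pos: [461.5, 257.6, 245.6]
orientation: [0.639, 3.076, 0.001]
ft_force: [0.9, -0.0, 0.4]
gripper_width: -0.004
grip_force: 0.0
```

Call:
jog_arm([
  [[10, -30, 10, 0, 0, 0], [10, -30, 10, 0, 0, 0], [10, -30, 10, 0, 0, 0], [10, -30, 10, 0, 0, 0], [10, -30, 10, 0, 0, 0], [10, -30, 10, 0, 0, 0], [0, 0, 0, 0, 0, 0], [0, 0, 0, 0, 0, 0]],
])

```text
clock: 2.37
ee_pos: [521.6, 77.2, 306.0]
orientation: [0.645, 3.073, 0.0]
ft_force: [0.3, 0.7, 0.3]
gripper_width: -0.0
grip_force: 0.0
```

Run:
```python
from h import *
s=get_state(); print(s["ee_pos"],s["orientation"],s["joint_positions"],s["ft_force"],s["gripper_width"])
im,d=optics.get_image("wrist"); P=cloud("wrist",d); save(im,"w1.png"); np.savez("w1.npz",im=im,P=P)
for t in("base","pan","corner0","corner1","corner2","corner3"):
    for n in("wrist",):
        for r in models.pinpoint(n,t)[:2]: print(t,round(r["p"],2),np.round(r["xy"]),onz(n,r["xy"],26).round(1))
z=np.load("top0.npz"); im,P=z["im"],z["P"]
```

```text
[521.61100994  77.15869136 305.95959373] [6.45215850e-01 3.07303278e+00 3.90934325e-04] [-0.34287914  0.30400991  0.14552844  1.73486341 -0.04817319  1.10468078
  0.97454824] [0.3496681  0.66254455 0.26375751] -0.00029869569261939226
pan 0.71 [297. 227.] [591.1  14.3  26. ]
corner0 0.85 [365. 243.] [656.6  98.2  26. ]
corner0 0.76 [319. 159.] [511.   85.5  26. ]
corner1 0.85 [365. 243.] [656.6  98.1  26. ]
corner1 0.76 [319. 159.] [511.1  85.4  26. ]
corner2 0.85 [365. 243.] [656.7  97.9  26. ]
corner2 0.76 [319. 159.] [511.2  85.3  26. ]
corner3 0.85 [365. 243.] [656.8  97.7  26. ]
corner3 0.76 [319. 159.] [511.3  85.   26. ]
```

View pics/w1.png

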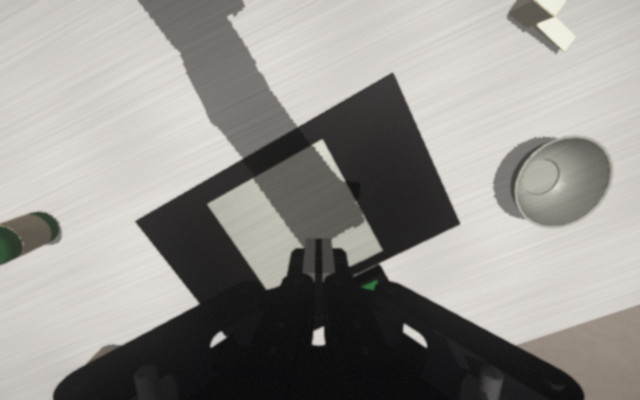

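The wrist view shows the pan with corners at about (322,140), (207,205) and (383,250). Slab corners are at (392,73), (458,223) and (137,222). I'll compute the pose from these.

Run:
```python
from h import *
for p in [(322,140),(207,205),(383,250)]: print("pan",onz("wrist",p,30).round(1))
for p in [(392,73),(458,223),(137,222)]: print("slab",onz("wrist",p,10).round(1))
z=np.load("w1.npz"); P=z["P"]; print("z pan/slab/table",P[210,235,2],P[150,400,2],P[300,600,2],P[150,100,2])
# top camera: fit outlines
t=np.load("top0.npz"); g=t["im"].astype(int); P=t["P"]
b=((P[...,2]>5)&(P[...,2]<60)).astype(np.uint8); b[:,:262]=0;b[:,402:]=0;b[:120]=0;b[230:]=0
# near edge & side edges by base x,y percentiles
yaw=np.deg2rad(5.4); U=np.array([np.cos(yaw),np.sin(yaw)]);V=np.array([-U[1],U[0]])
Q=P[(b>0)&(P[...,2]<16)]; y=Q[:,:2]@V; x=Q[:,:2]@U
print("slab ext y",np.percentile(y,[.3,99.7]),"x",np.percentile(x,[.3,99.7]))
mid=(P[...,2]>22)&(P[...,2]<36)&(b>0); Q=P[mid]; x=Q[:,:2]@U; y=Q[:,:2]@V; k=x<np.median(x)+130
print("pan y",np.percentile(y[k],[1,99]),"x",np.percentile(x,[1,5,95,99]))
c=np.array([591.5,8.5]);print("guess origin",c@U,c@V)
```

```text
pan [489.  99.  30.]
pan [507.8 -89.9  30. ]
pan [676.5 119.   30. ]
slab [447.1 218.8  10. ]
slab [690.4 241.4  10. ]
slab [ 491.7 -212.5   10. ]
z pan/slab/table 31.05534723217687 11.543517955587788 0.16406337026654683 1.1489027485992551
slab ext y [-292.14892824  191.90526496] x [412.27760426 793.75802946]
pan y [-139.86855858   45.60942125] x [497.76384123 506.89941793 750.02052811 761.21641563]
guess origin 589.6748227259292 -47.20279062877505
```

Call:
jog_arm([
  [[-6, 1, -30, 0, 0, 0], [-6, 1, -30, 0, 0, 0], [0, 0, -30, 0, 0, 0], [0, 0, -30, 0, 0, 0], [0, 0, -30, 0, 0, 0], [0, 0, -30, 0, 0, 0], [0, 0, -30, 0, 0, 0], [0, 0, -30, 0, 0, 0], [0, 0, -10, 0, 0, 0], [0, 0, -8, 0, 0, 0], [0, 0, 0, 0, 0, 0], [0, 0, 0, 0, 0, 0]],
])

```text
clock: 3.72
ee_pos: [509.5, 81.3, 48.1]
orientation: [0.639, 3.075, 0.001]
ft_force: [-0.0, -0.8, 0.1]
gripper_width: 0.002
grip_force: 0.0
```

Call:
jog_arm([
  [[0, 0, -1, 0, 0, 0], [0, 0, -1, 0, 0, 0], [0, 0, 0, 0, 0, 0], [0, 0, 0, 0, 0, 0]],
])

```text
clock: 4.05
ee_pos: [509.3, 81.2, 45.9]
orientation: [0.639, 3.075, 0.001]
ft_force: [0.5, 0.7, -1.1]
gripper_width: 0.001
grip_force: 0.0
```

Call:
jog_arm([
  [[0, 0, -1, 0, 0, 0], [0, 0, 0, 0, 0, 0], [0, 0, 0, 0, 0, 0]],
])

```text
clock: 4.3
ee_pos: [508.9, 81.1, 44.3]
orientation: [-0.639, -3.076, 0.0]
ft_force: [0.8, -0.1, -0.3]
gripper_width: 0.003
grip_force: 0.0
```

Call:
jog_arm([
  [[0, 0, -1, 0, 0, 0], [0, 0, 0, 0, 0, 0], [0, 0, 0, 0, 0, 0]],
])

```text
clock: 4.55
ee_pos: [509.0, 81.2, 43.2]
orientation: [-0.639, -3.076, -0.0]
ft_force: [0.5, -0.1, 1.2]
gripper_width: 0.004
grip_force: 0.3
```

Call:
jog_arm([
  [[0, 0, -0.7, 0, 0, 0], [0, 0, 0, 0, 0, 0], [0, 0, 0, 0, 0, 0]],
])

```text
clock: 4.8
ee_pos: [509.0, 81.1, 42.6]
orientation: [0.639, 3.076, -0.0]
ft_force: [1.4, -0.2, 0.9]
gripper_width: -0.004
grip_force: 0.3
```

Call:
jog_arm([
  [[0, 0, -1, 0, 0, 0], [0, 0, 0, 0, 0, 0], [0, 0, 0, 0, 0, 0]],
])

```text
clock: 5.05
ee_pos: [508.9, 81.1, 41.5]
orientation: [-0.639, -3.076, 0.0]
ft_force: [0.6, 0.8, 0.7]
gripper_width: 0.002
grip_force: 0.4
```

Call:
jog_arm([
  [[0, 0, -0.7, 0, 0, 0], [0, 0, 0, 0, 0, 0], [0, 0, 0, 0, 0, 0]],
])

```text
clock: 5.3
ee_pos: [508.9, 81.1, 40.8]
orientation: [-0.639, -3.076, 0.0]
ft_force: [0.5, -0.5, 0.5]
gripper_width: 0.004
grip_force: 0.4
```

Corner0 gives way with hardly any force, so it looks like the low one. I follow it down to its stop.

Call:
jog_arm([
  [[0, 0, -1, 0, 0, 0], [0, 0, 0, 0, 0, 0], [0, 0, 0, 0, 0, 0]],
])

```text
clock: 5.55
ee_pos: [508.9, 81.1, 39.8]
orientation: [-0.639, -3.076, 0.0]
ft_force: [0.6, -0.4, 1.0]
gripper_width: 0.002
grip_force: 0.4
```

Call:
jog_arm([
  [[0, 0, -1, 0, 0, 0], [0, 0, 0, 0, 0, 0], [0, 0, 0, 0, 0, 0]],
])

```text
clock: 5.8
ee_pos: [508.9, 81.1, 39.1]
orientation: [0.639, 3.076, 0.0]
ft_force: [-1.3, -0.1, 5.8]
gripper_width: -0.002
grip_force: 2.9
```

Call:
jog_arm([
  [[0, 0, -0.5, 0, 0, 0], [0, 0, 0, 0, 0, 0], [0, 0, 0, 0, 0, 0]],
])

```text
clock: 6.05
ee_pos: [509.0, 81.1, 38.8]
orientation: [0.639, 3.076, 0.0]
ft_force: [-1.6, -0.0, 8.4]
gripper_width: 0.004
grip_force: 4.4
```

The corner stopped after about 4.5 mm of dip and the force rose to 8 N, so corner0 is the low foot. The wedge must go in from the +y side, the only side at that corner with enough slab. Off to the wedge.

Call:
jog_arm([
  [[0, 0, 10, 0, 0, 0], [0, 0, 30, 0, 0, 0], [0, 0, 40, 0, 0, 0], [-5, 26, 30, 0, 0, 0.98], [-5, 26, 30, 0, 0, 0.98], [-5, 26, 30, 0, 0, 0.98], [-5, 26, 30, 0, 0, 0.98], [-5, 26, 10, 0, 0, 0.98], [-5, 26, 0, 0, 0, 0.98]],
], fingers=60)

```text
clock: 6.8
ee_pos: [479.7, 238.8, 252.3]
orientation: [-0.168, 3.132, 0.004]
ft_force: [1.0, 0.4, -0.9]
gripper_width: 0.7
grip_force: 0.0
```

Call:
jog_arm([
  [[-5, 26, 0, 0, 0, 0.98], [-5, 26, 0, 0, 0, 0.98], [-5, 26, 0, 0, 0, 0.98], [-5, 26, 0, 0, 0, 0.98], [-5, 26, 0, 0, 0, 0.98], [-5, 26, 0, 0, 0, 0.98], [0, 0, 0, 0, 0, 0], [0, 0, 0, 0, 0, 0]],
])

```text
clock: 7.47
ee_pos: [448.0, 394.3, 248.4]
orientation: [0.956, -2.992, -0.0]
ft_force: [-0.5, -0.2, 0.4]
gripper_width: 0.705
grip_force: 0.0
```

Run:
```python
from h import *
s=get_state(); print(s["ee_pos"],s["orientation"],s["joint_positions"],s["ft_force"])
m=R.from_rotvec(s["orientation"]).as_matrix(); print("tool y yaw",np.rad2deg(np.arctan2(m[1,1],m[0,1])),"z",m[:,2])
im,d=optics.get_image("wrist"); P=cloud("wrist",d); save(im,"w2.png"); np.savez("w2.npz",im=im,P=P)
print(models.pinpoint("wrist","wedge")[:3])
K=(P[...,2]>8)&(P[...,2]<80)&(np.hypot(P[...,0]-465,P[...,1]-405)<75)
n,l,st,c=cv2.connectedComponentsWithStats(K.astype(np.uint8))
for i in range(1,n):
    if st[i,4]<200: continue
    Q=P[l==i]; r=cv2.minAreaRect(Q[:,:2].astype(np.float32)); print(st[i],"z",np.percentile(Q[:,2],[5,50,98]).round(),np.round(r[0],1),np.round(r[1],1),r[2])
    t=Q[Q[:,2]>42]; 
    if len(t)>20: r=cv2.minAreaRect(t[:,:2].astype(np.float32)); print(" top",t.mean(0).round(1),np.round(r[0],1),np.round(r[1],1),r[2])
```

```text
[447.99252822 394.2920979  248.40068833] [ 9.56432785e-01 -2.99186723e+00 -2.11970977e-04] [-0.68531179  0.45776052 -0.17509112  1.64414837  0.08850869  1.04788387
  1.30260724] [-0.49191065 -0.20604138  0.38127375]
tool y yaw 125.45581799419774 z [-5.82528987e-04 -4.45233339e-05 -9.99999829e-01]
[{'xy': [380.9, 215.6], 'p': 0.78}, {'xy': [317.4, 171.6], 'p': 0.73}, {'xy': [366.7, 67.3], 'p': 0.69}]
[ 310  160   18   68 1099] z [14. 30. 52.] [472.4 410.5] [89.5 19.6] 35.13591766357422
 top [448.8 393.8  50.3] [449.5 394.4] [33.2 19.6] 34.805015563964844
```

View pics/w2.png

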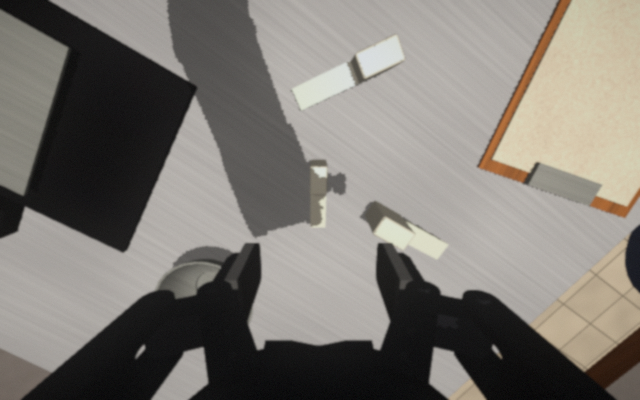

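The small wedge is between the fingers at (317,190), with its block top at (317,170), clear of the larger one at (405,235). Depth gives the block at (449.7,394.5) and the yaw at 35.1°. I go down and grip.

Call:
jog_arm([
  [[1.7, 0.2, -40, 0, 0, 0], [0, 0, -40, 0, 0, 0], [0, 0, -40, 0, 0, 0], [0, 0, -40, 0, 0, 0], [0, 0, -30, 0, 0, 0], [0, 0, -20, 0, 0, 0], [0, 0, -6, 0, 0, 0], [0, 0, 0, 0, 0, 0], [0, 0, 0, 0, 0, 0]],
])

```text
clock: 8.32
ee_pos: [451.4, 393.0, 33.4]
orientation: [-0.951, 2.993, -0.0]
ft_force: [0.6, -0.7, 0.3]
gripper_width: 0.703
grip_force: 0.0
```

Call:
jog_arm([
  [[0, 0, 0, 0, 0, 0], [0, 0, 0, 0, 0, 0], [0, 0, 0, 0, 0, 0], [0, 0, 0, 0, 0, 0], [0, 0, 0, 0, 0, 0], [0, 0, 0, 0, 0, 0]],
], fingers=10)

```text
clock: 8.82
ee_pos: [451.2, 393.8, 33.8]
orientation: [-0.952, 2.992, 0.001]
ft_force: [-0.4, -1.2, 6.8]
gripper_width: 0.225
grip_force: 59.2
```

Call:
jog_arm([
  [[0, 0, 20, 0, 0, 0], [0, 0, 35, 0, 0, 0], [0, 0, 35, 0, 0, 0], [2.44, -10.8, 0, 0, 0, -1.197], [2.44, -10.8, 0, 0, 0, -1.197], [2.44, -10.8, 0, 0, 0, -1.197], [2.44, -10.8, 0, 0, 0, -1.197], [2.44, -10.8, 0, 0, 0, -1.197], [2.44, -10.8, 0, 0, 0, -1.197], [2.44, -10.8, 0, 0, 0, -1.197], [2.44, -10.8, 0, 0, 0, -1.197], [2.44, -10.8, 0, 0, 0, -1.197]],
])

```text
clock: 9.82
ee_pos: [472.7, 295.7, 123.0]
orientation: [0.514, 3.099, 0.001]
ft_force: [-0.2, 0.9, -1.1]
gripper_width: 0.227
grip_force: 58.6
```

Call:
jog_arm([
  [[2.44, -10.8, 0, 0, 0, -1.197], [2.44, -10.8, 0, 0, 0, -1.197], [2.44, -10.8, 0, 0, 0, -1.197], [2.44, -10.8, 0, 0, 0, -1.197], [2.44, -10.8, 0, 0, 0, -1.197], [2.44, -10.8, 0, 0, 0, -1.197], [2.44, -10.8, 0, 0, 0, -1.197], [2.44, -10.8, 0, 0, 0, -1.197], [2.44, -10.8, 0, 0, 0, -1.197], [2.44, -10.8, 0, 0, 0, -1.197], [2.44, -10.8, 0, 0, 0, -1.197], [0, 0, 0, 0, 0, 0]],
])

```text
clock: 10.82
ee_pos: [499.9, 175.3, 123.0]
orientation: [2.118, 2.319, 0.0]
ft_force: [0.2, 0.0, 0.1]
gripper_width: 0.226
grip_force: 58.6
```

Call:
jog_arm([
  [[0, 0, 0, 0, 0, 0], [0, 0, 0, 0, 0, 0]],
])

```text
clock: 10.98
ee_pos: [499.3, 178.3, 122.6]
orientation: [-2.105, -2.332, -0.001]
ft_force: [-0.8, 0.9, -0.6]
gripper_width: 0.225
grip_force: 58.6
```

Run:
```python
from h import *
s=get_state(); print(s["ee_pos"],s["orientation"],s["ft_force"],s["gripper_width"])
m=R.from_rotvec(s["orientation"]).as_matrix(); print("tool y yaw",np.rad2deg(np.arctan2(m[1,1],m[0,1])),"z",m[:,2])
im,d=optics.get_image("wrist"); P=cloud("wrist",d); save(im,"w3.png"); np.savez("w3.npz",im=im,P=P)
im,d=optics.get_image("top"); P=cloud("top",d); save(im,"t3.png"); np.savez("t3.npz",im=im,P=P)
```

```text
[499.25668997 178.25052278 122.58771696] [-2.10468038e+00 -2.33169634e+00 -9.46062677e-04] [-0.82642788  0.87654871 -0.59174575] 0.2246347531047339
tool y yaw 5.858706854948277 z [ 3.54364597e-05  7.79493716e-04 -9.99999696e-01]
```

View pics/w3.png

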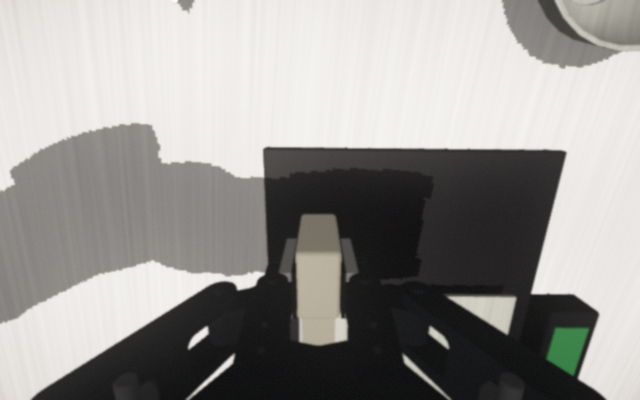

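The wrist view shows the held wedge at (319,280). The slab's +y edge runs from (264,149) to (565,152), and the pan's edge is near row 296 with its corner at (516,296).

Run:
```python
from h import *
a=onz("wrist",(264,149),10);b=onz("wrist",(565,152),10); p=onz("wrist",(516,297),30); p2=onz("wrist",(450,295),30)
print(a.round(1),b.round(1),"yaw",np.rad2deg(np.arctan2(*(b-a)[1::-1])),np.linalg.norm(b-a)); print(p.round(1),p2.round(1))
for f in("t3.npz","top0.npz"):
    t=np.load(f); g=t["im"].astype(int); 
    dark=(g.max(2)<75).astype(np.uint8); dark[:139]=0; dark[:,:262]=0; dark[:,402:]=0; dark[222:]=0
    # straight slab edges in top picture: sub-pixel crossing on rows/cols, red channel
    if f[0]=="t":
        s=g.sum(2)
        R_=[]; 
        for r in range(152,205,4):
            row=s[r,375:410]; j=np.argmax(np.diff(row)); R_.append((375+j+.5,r))
        print(f,"right edge",[onz("top",q,10)[:2].round(0).tolist() for q in R_[::4]])
        Bt=[]
        for c in range(280,392,8):
            col=s[195:230,c]; j=np.argmax(np.diff(col)); Bt.append((c,195+j+.5))
        print("near edge",[onz("top",q,10)[:2].round(0).tolist() for q in Bt[::3]])
        L=[]
        for r in range(152,213,4):
            row=s[r,255:290]; j=np.argmin(np.diff(row)); L.append((255+j+.5,r))
        print("left edge",[onz("top",q,10)[:2].round(0).tolist() for q in L[::4]])
m=optics.camera_model("top"); print(np.array(m["cam_to_world"])[:3,3])
# calibrate top: wedge top now? cloud cluster near tcp
```

```text
[449.6 217.3  10. ] [695.  239.6  10. ] yaw 5.180711995183026 246.37852218735148
[678.5 113.5  30. ] [620.6 109.8  30. ]
t3.npz right edge [[690.0, -204.0], [632.0, -207.0], [575.0, -214.0], [518.0, -217.0]]
near edge [[423.0, 189.0], [459.0, 106.0], [467.0, 22.0], [475.0, -61.0], [484.0, -145.0]]
left edge [[683.0, 236.0], [625.0, 277.0], [569.0, 166.0], [512.0, 172.0]]
top0.npz right edge [[690.0, -204.0], [632.0, -207.0], [575.0, -214.0], [518.0, -221.0]]
near edge [[454.0, 190.0], [459.0, 106.0], [467.0, 22.0], [475.0, -61.0], [484.0, -145.0]]
left edge [[683.0, 240.0], [625.0, 231.0], [568.0, 226.0], [512.0, 221.0]]
[ 317.83187528   53.3277632  1642.0424977 ]
```

Averaging top and wrist views puts the base at about (592.7, 9.2) with yaw 5.5°, so the low foot is at (510.8, 76.7). I lower the wedge onto the slab, 35 mm short of its seat.

Call:
jog_arm([
  [[1, -1.7, -20, 0, 0, -0.07], [1, -1.7, -25, 0, 0, 0], [0, 0, -20, 0, 0, 0], [0, 0, -8, 0, 0, 0], [0, 0, -3, 0, 0, 0], [0, 0, 0, 0, 0, 0], [0, 0, 0, 0, 0, 0]],
])

```text
clock: 11.67
ee_pos: [501.9, 174.2, 47.1]
orientation: [2.116, 2.322, 0.001]
ft_force: [0.6, 0.3, -0.7]
gripper_width: 0.227
grip_force: 58.7
```

Call:
jog_arm([
  [[0, 0, -1.5, 0, 0, 0], [0, 0, 0, 0, 0, 0], [0, 0, 0, 0, 0, 0]],
])

```text
clock: 11.92
ee_pos: [501.7, 174.2, 45.5]
orientation: [2.116, 2.321, 0.002]
ft_force: [0.4, -0.2, -0.9]
gripper_width: 0.224
grip_force: 58.7
```

Call:
jog_arm([
  [[0, 0, -1, 0, 0, 0], [0, 0, 0, 0, 0, 0], [0, 0, 0, 0, 0, 0]],
])

```text
clock: 12.17
ee_pos: [501.4, 173.9, 44.0]
orientation: [2.117, 2.321, 0.0]
ft_force: [0.2, -0.4, -1.3]
gripper_width: 0.229
grip_force: 58.7
```

Call:
jog_arm([
  [[0, 0, -0.7, 0, 0, 0], [0, 0, 0, 0, 0, 0], [0, 0, 0, 0, 0, 0]],
])

```text
clock: 12.42
ee_pos: [501.5, 174.0, 43.8]
orientation: [-2.117, -2.321, -0.001]
ft_force: [-2.4, -0.7, 8.9]
gripper_width: 0.224
grip_force: 59.9
```

Call:
jog_arm([
  [[0, 0, -0.5, 0, 0, 0], [0, 0, 0, 0, 0, 0], [0, 0, 0, 0, 0, 0]],
])

```text
clock: 12.67
ee_pos: [501.5, 174.0, 43.7]
orientation: [-2.117, -2.321, -0.001]
ft_force: [-3.8, -0.7, 17.1]
gripper_width: 0.225
grip_force: 61.1
```

Call:
jog_arm([
  [[0, 0, 0.9, 0, 0, 0], [0.38, -4, 0, 0, 0, 0], [0.38, -4, 0, 0, 0, 0], [0.38, -4, 0, 0, 0, 0], [0.38, -4, 0, 0, 0, 0], [0.38, -4, 0, 0, 0, 0], [0.38, -4, 0, 0, 0, 0], [0, 0, 0, 0, 0, 0], [0, 0, 0, 0, 0, 0]],
])

```text
clock: 13.42
ee_pos: [504.2, 148.7, 43.8]
orientation: [2.118, 2.319, -0.0]
ft_force: [0.5, -2.2, 6.6]
gripper_width: 0.224
grip_force: 59.5
```

Call:
jog_arm([
  [[0.19, -2, 0, 0, 0, 0], [0.1, -1, 0, 0, 0, 0], [0, 0, 0, 0, 0, 0], [0, 0, 0, 0, 0, 0]],
])

```text
clock: 13.75
ee_pos: [504.3, 147.0, 43.8]
orientation: [2.117, 2.321, 0.001]
ft_force: [-0.7, 2.2, 6.1]
gripper_width: 0.226
grip_force: 59.7
```

Call:
jog_arm([
  [[0.1, -1, 0.3, 0, 0, 0], [0, 0, 0, 0, 0, 0], [0, 0, 0, 0, 0, 0]],
])

```text
clock: 14.0
ee_pos: [504.1, 145.6, 43.8]
orientation: [2.117, 2.321, -0.0]
ft_force: [0.7, 0.5, 1.4]
gripper_width: 0.224
grip_force: 59.1
```

Call:
jog_arm([
  [[0.1, -1, 0, 0, 0, 0], [0, 0, 0, 0, 0, 0], [0, 0, 0, 0, 0, 0]],
])

```text
clock: 14.25
ee_pos: [504.1, 144.9, 43.8]
orientation: [-2.117, -2.321, 0.0]
ft_force: [0.9, 2.1, 0.7]
gripper_width: 0.226
grip_force: 59.1
```

Call:
jog_arm([
  [[0.1, -1, 0, 0, 0, 0], [0, 0, 0, 0, 0, 0], [0, 0, 0, 0, 0, 0]],
])

```text
clock: 14.5
ee_pos: [504.2, 143.9, 43.8]
orientation: [-2.117, -2.321, 0.0]
ft_force: [0.2, 1.4, 0.5]
gripper_width: 0.219
grip_force: 59.1
```

Call:
jog_arm([
  [[0.1, -1, 0, 0, 0, 0], [0, 0, 0, 0, 0, 0], [0, 0, 0, 0, 0, 0]],
])

```text
clock: 14.75
ee_pos: [504.3, 142.8, 43.8]
orientation: [-2.117, -2.321, 0.0]
ft_force: [0.8, 2.3, 0.8]
gripper_width: 0.222
grip_force: 59.0
```

Call:
jog_arm([
  [[0.1, -1, 0, 0, 0, 0], [0, 0, 0, 0, 0, 0], [0, 0, 0, 0, 0, 0]],
])

```text
clock: 15.0
ee_pos: [504.4, 141.8, 43.8]
orientation: [-2.117, -2.321, 0.0]
ft_force: [-0.5, 1.9, -0.5]
gripper_width: 0.226
grip_force: 58.9
```

Call:
jog_arm([
  [[0.1, -1, 0, 0, 0, 0], [0, 0, 0, 0, 0, 0], [0, 0, 0, 0, 0, 0]],
])

```text
clock: 15.25
ee_pos: [504.5, 140.8, 43.8]
orientation: [-2.117, -2.321, 0.0]
ft_force: [-0.0, 3.0, -1.0]
gripper_width: 0.226
grip_force: 58.8
```

Run:
```python
from h import *
im,d=optics.get_image("wrist"); P=cloud("wrist",d); np.savez("w4.npz",im=im,P=P)
im2,d=optics.get_image("scene"); a=np.load("scene0.npz")["im"]
f=lambda i:cv2.resize(i[195:280,210:390],None,fx=3.3,fy=3.3,interpolation=cv2.INTER_CUBIC)
save(np.vstack([f(a),f(im2)])[:600],"s4.png"); save(im,"w4.png")
```

```text
(no output)
```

View pics/s4.png

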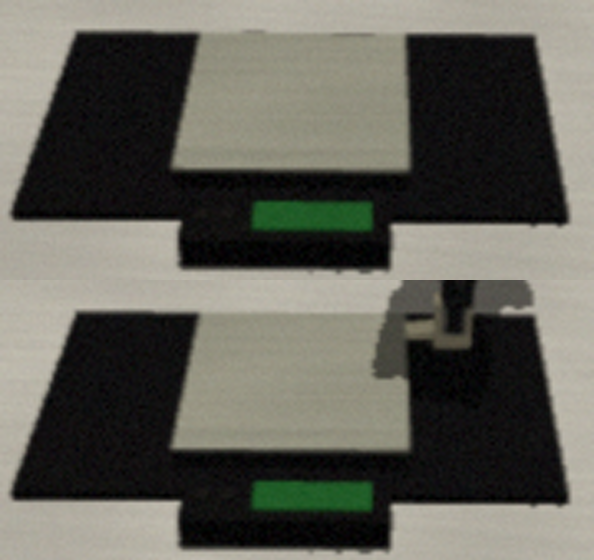

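View pics/w4.png

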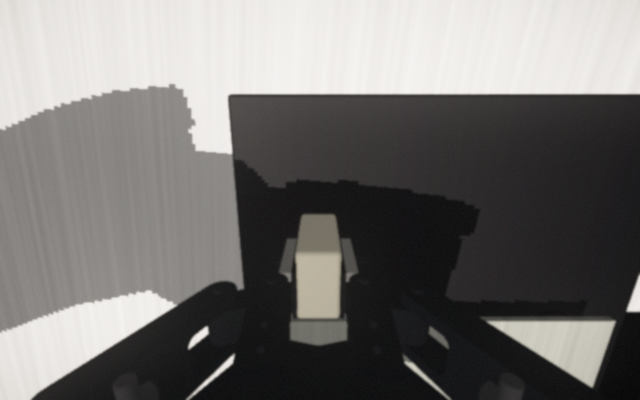

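In the scene crop the pan's edges (171 to 411) have not moved, and the blade enters under its +y edge at (410,330). I push on gently until it is snug.

Call:
jog_arm([
  [[0.1, -1, 0, 0, 0, 0], [0, 0, 0, 0, 0, 0], [0, 0, 0, 0, 0, 0]],
])

```text
clock: 15.6
ee_pos: [504.6, 139.8, 43.8]
orientation: [-2.117, -2.321, 0.0]
ft_force: [-0.3, 2.1, -1.1]
gripper_width: 0.225
grip_force: 58.8
```

Call:
jog_arm([
  [[0.1, -1, 0, 0, 0, 0], [0, 0, 0, 0, 0, 0], [0, 0, 0, 0, 0, 0]],
])

```text
clock: 15.85
ee_pos: [504.7, 138.8, 43.8]
orientation: [-2.117, -2.321, 0.0]
ft_force: [-0.4, 1.6, -1.8]
gripper_width: 0.229
grip_force: 58.7
```

```bash
cat > edge.py <<'E'
from h import *
def pan_edge():
    im,d=optics.get_image("wrist"); P=cloud("wrist",d); g=im.astype(float).sum(2); out=[]
    for c in range(500,600,8):
        col=cv2.GaussianBlur(g[290:370,c:c+1],(1,3),0).ravel(); j=np.argmax(np.diff(col)); out.append(onz("wrist",(c,290+j+.5),30)[:2])
    z=P[325:350,540:590,2]; out=np.array(out); V=np.array([-.0958,.9954])
    return im,np.median(out@V), np.nanmedian(z)
E
python3 - <<'E'
from edge import *
im,e,z=pan_edge(); save(im,"w5.png"); V=np.array([-.0958,.9954]); print("pan edge along V",e,"expected",np.array([592.7,9.2])@V+95,"z",z,get_state()["ft_force"])
im2,d=optics.get_image("scene"); a=np.load("scene0.npz")["im"]
f=lambda i:i[200:244,210:330].astype(np.float32).sum(2)
print("pan shift px, left part",cv2.phaseCorrelate(f(a),f(im2),cv2.createHanningWindow((120,44),cv2.CV_32F)))
g0,g1=a.astype(int).sum(2),im2.astype(int).sum(2)
for r in (212,222,232,240): print(r,g0[r,258:275].tolist(),g1[r,258:275].tolist())
for r in (237,242): print(r,g0[r,326:340].tolist(),g1[r,326:340].tolist())
E
```

```text
pan edge along V 48.159925843048015 expected 47.377019999999995 z 30.708826910821216 [-1.45910205  2.98323827 -1.59378502]
pan shift px, left part ((-0.1997169521804949, 0.47399517613130726), 0.8809982758981211)
212 [51, 56, 58, 39, 56, 42, 36, 49, 46, 61, 180, 332, 394, 398, 402, 411, 406] [45, 42, 34, 34, 36, 38, 61, 56, 50, 75, 246, 386, 412, 406, 407, 403, 420]
222 [54, 45, 44, 35, 61, 43, 47, 59, 205, 361, 419, 425, 421, 435, 424, 427, 421] [50, 42, 40, 48, 41, 59, 52, 79, 258, 402, 427, 436, 427, 431, 432, 426, 428]
232 [57, 27, 32, 54, 41, 85, 253, 401, 415, 420, 425, 429, 417, 421, 426, 422, 419] [44, 46, 49, 45, 42, 83, 256, 401, 426, 434, 441, 426, 422, 429, 437, 432, 430]
240 [27, 36, 43, 52, 184, 332, 406, 409, 396, 405, 410, 412, 414, 408, 406, 412, 410] [32, 51, 56, 69, 185, 345, 404, 417, 419, 416, 419, 417, 413, 422, 417, 419, 410]
237 [409, 422, 420, 419, 415, 416, 404, 336, 133, 60, 61, 48, 48, 46] [428, 430, 428, 418, 421, 425, 413, 337, 133, 56, 45, 48, 36, 31]
242 [408, 411, 425, 405, 416, 406, 402, 344, 187, 59, 50, 56, 33, 46] [409, 413, 408, 408, 425, 427, 405, 350, 189, 68, 33, 49, 36, 52]
```

Call:
jog_arm([
  [[0, -0.5, 0, 0, 0, 0], [0, 0, 0, 0, 0, 0], [0, 0, 0, 0, 0, 0]],
])

```text
clock: 16.2
ee_pos: [504.7, 138.4, 43.8]
orientation: [-2.117, -2.321, 0.0]
ft_force: [-0.6, 1.9, -3.2]
gripper_width: 0.22
grip_force: 58.7
```

Call:
jog_arm([
  [[0, 0, 0, 0, 0, 0], [0, 0, 0, 0, 0, 0], [0, 0, 0, 0, 0, 0], [0, 0, 0, 0, 0, 0], [0, 0, 0, 0, 0, 0]],
], fingers=45)

```text
clock: 16.62
ee_pos: [505.0, 138.2, 44.0]
orientation: [2.117, 2.321, 0.0]
ft_force: [0.5, 0.3, 1.3]
gripper_width: 0.528
grip_force: 0.0
```

Call:
jog_arm([
  [[0, 0, 10, 0, 0, 0], [0, 0, 20, 0, 0, 0], [0, 0, 40, 0, 0, 0], [0, 0, 40, 0, 0, 0], [-2, 20, 30, 0, 0, 0], [-2, 20, 10, 0, 0, 0], [0, 20, 0, 0, 0, 0], [0, 0, 0, 0, 0, 0], [0, 0, 0, 0, 0, 0]],
])

```text
clock: 17.37
ee_pos: [500.5, 199.4, 194.5]
orientation: [2.114, 2.324, 0.001]
ft_force: [-0.4, -0.3, 0.1]
gripper_width: 0.527
grip_force: 0.0
```

Run:
```python
from h import *
s=get_state(); print(s["ee_pos"],s["ft_force"])
im,d=optics.get_image("wrist"); P=cloud("wrist",d); save(im,"w6.png"); np.savez("w6.npz",im=im,P=P)
im2,d=optics.get_image("scene"); save(cv2.resize(im2[195:265,300:390],None,fx=6,fy=6,interpolation=cv2.INTER_CUBIC),"s6.png")
m=(P[...,2]>52)&(P[...,2]<75)&(np.hypot(P[...,0]-504,P[...,1]-140)<60); Q=P[m]; print(m.sum())
if m.sum()>20:
    r=cv2.minAreaRect(Q[:,:2].astype(np.float32)); print("block top",np.round(Q.mean(0),1),r)
```

```text
[500.46992227 199.42566962 194.53390159] [-0.43310738 -0.26115357  0.11060667]
670
block top [503.1 138.3  60. ] ((503.141845703125, 136.63986206054688), (19.15738296508789, 34.43442916870117), 5.3335137367248535)
```

View pics/w6.png

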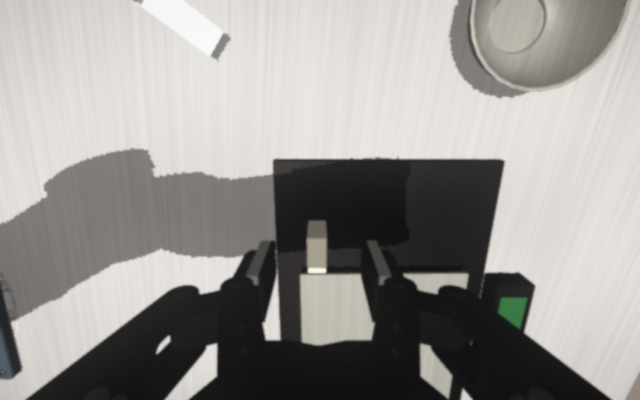

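The wedge stands upright at (317,250), its block top at (503,137.5), z 60. That puts the seat point about 3.5 mm from the low foot's centre. Now the check press.

Call:
jog_arm([
  [[2.6, -30.6, 0, 0, 0, 0], [2.6, -30.6, 0, 0, 0, 0], [2.6, -30.6, 0, 0, 0, 0], [2.6, -30.6, 0, 0, 0, 0], [0, 0, -30, 0, 0, 0], [0, 0, -40, 0, 0, 0], [0, 0, -40, 0, 0, 0], [0, 0, -25, 0, 0, 0], [0, 0, -11, 0, 0, 0], [0, 0, 0, 0, 0, 0], [0, 0, 0, 0, 0, 0]],
], fingers=0)

```text
clock: 18.38
ee_pos: [510.8, 74.6, 47.7]
orientation: [-2.119, -2.319, 0.003]
ft_force: [-0.2, -0.2, 0.9]
gripper_width: -0.004
grip_force: 0.0
```

Call:
jog_arm([
  [[0, 0, -2, 0, 0, 0], [0, 0, -1, 0, 0, 0], [0, 0, 0, 0, 0, 0], [0, 0, 0, 0, 0, 0]],
])

```text
clock: 18.72
ee_pos: [511.5, 76.2, 45.6]
orientation: [2.116, 2.321, 0.002]
ft_force: [0.2, 0.3, -0.2]
gripper_width: -0.001
grip_force: 0.0
```

Call:
jog_arm([
  [[0, 0, -1, 0, 0, 0], [0, 0, 0, 0, 0, 0], [0, 0, 0, 0, 0, 0]],
])

```text
clock: 18.97
ee_pos: [511.4, 76.2, 44.2]
orientation: [2.117, 2.321, 0.001]
ft_force: [0.4, 0.8, 2.3]
gripper_width: -0.001
grip_force: 1.2
```

Call:
jog_arm([
  [[0, 0, -0.4, 0, 0, 0], [0, 0, 0, 0, 0, 0], [0, 0, 0, 0, 0, 0]],
])

```text
clock: 19.22
ee_pos: [511.5, 76.2, 44.0]
orientation: [2.117, 2.321, 0.001]
ft_force: [-0.8, 1.4, 7.8]
gripper_width: -0.001
grip_force: 3.8
```

Call:
jog_arm([
  [[0, 0, -0.3, 0, 0, 0], [0, 0, 0, 0, 0, 0], [0, 0, 0, 0, 0, 0]],
])

```text
clock: 19.47
ee_pos: [511.5, 76.1, 43.8]
orientation: [2.117, 2.321, 0.001]
ft_force: [-1.5, 0.8, 10.4]
gripper_width: 0.001
grip_force: 5.3
```

Call:
jog_arm([
  [[0, 0, 3, 0, 0, 0], [0, 0, 15, 0, 0, 0], [0, 0, 40, 0, 0, 0], [0, 0, 40, 0, 0, 0], [0, 0, 40, 0, 0, 0], [0, 0, 20, 0, 0, 0], [0, 0, 0, 0, 0, 0], [0, 0, 0, 0, 0, 0], [0, 0, 0, 0, 0, 0]],
])

```text
clock: 20.22
ee_pos: [510.6, 76.2, 200.7]
orientation: [-2.116, -2.321, 0.001]
ft_force: [-0.3, 0.1, -0.7]
gripper_width: 0.001
grip_force: 0.0
```

Run:
```python
from h import *
print(get_state()["ee_pos"])
im,d=optics.get_image("wrist"); P=cloud("wrist",d)
m=(P[...,2]>52)&(P[...,2]<75)&(np.hypot(P[...,0]-504,P[...,1]-140)<60); Q=P[m]; print(m.sum())
if m.sum()>20: print("block top",np.round(Q.mean(0),1),cv2.minAreaRect(Q[:,:2].astype(np.float32)))
im2,d=optics.get_image("scene"); a=np.load("scene0.npz")["im"]; g0,g1=a.astype(int).sum(2),im2.astype(int).sum(2)
for r in (212,222,232,240): print(r,g0[r,262:273].tolist(),g1[r,262:273].tolist())
for r in (237,242): print(r,g0[r,330:337].tolist(),g1[r,330:337].tolist())
```

```text
[510.64289496  76.18682424 200.65103109]
852
block top [503.5 137.9  60.1] ((503.5909118652344, 137.5974884033203), (19.013856887817383, 32.97224044799805), 5.255458354949951)
212 [56, 42, 36, 49, 46, 61, 180, 332, 394, 398, 402] [63, 42, 43, 39, 35, 80, 240, 384, 404, 399, 410]
222 [61, 43, 47, 59, 205, 361, 419, 425, 421, 435, 424] [50, 33, 52, 88, 240, 394, 419, 416, 419, 421, 410]
232 [41, 85, 253, 401, 415, 420, 425, 429, 417, 421, 426] [48, 110, 269, 412, 414, 411, 416, 424, 422, 410, 412]
240 [184, 332, 406, 409, 396, 405, 410, 412, 414, 408, 406] [190, 339, 400, 413, 405, 407, 407, 406, 411, 401, 411]
237 [415, 416, 404, 336, 133, 60, 61] [406, 419, 391, 330, 111, 49, 44]
242 [416, 406, 402, 344, 187, 59, 50] [404, 409, 406, 335, 170, 54, 48]
```

The wedge has stayed put, the pan has shifted by under 1 mm, and the arm is clear. I hand the job in.

```bash
python3 -c "
from bench import finish_job
print(finish_job())"
```

```text
the job is handed in; nothing more can be done
None
```

I handed the job in (no verdict came back): corner0 was the low foot (about 4.5 mm dip); the small wedge is in from the +y side, about 3.5 mm from the foot's centre; a 10 N check press found it firm; the pan moved under 1 mm. I did not press the other three corners or measure the load on the wedge after letting go.

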